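# Power up the microscope bench in order

## Task

Switch on the microscope bench in the right order, lightly pressing each round push switch fully in with a fingertip so that it stays in: first the green one on the white outlet block, then the yellow one on the grey lamp supply, then the blue one on the black camera box. Leave the stirrer's red switch out, and do not press hard, lift, shift or tip the units or anything else on the bench.

Things in the scene. Friction and masses are not known exactly. Their poses are not given: they have to be found in the camera images.
- outlet: white mains outlet block, 74 x 120 x 45 mm high, loose on the bench, about 0.6 kg, two round grey sockets in its top; origin at the centre of its underside, z up, long side along its y. It carries the green switch at (0, -39) mm in its frame, measured from the block's middle.
- lamp_supply: grey lamp power supply, 94 x 94 x 70 mm high, loose, about 0.8 kg, dark vent slots in its top; origin at the centre of its underside. It carries the yellow switch at (-5, -18) mm.
- camera_box: black camera control box with a silvery top plate, 90 x 104 x 56 mm high, loose, about 0.5 kg; origin at the centre of its underside. It carries the blue switch at (-8, 20) mm.
- stirrer: white magnetic stirrer, 118 x 82 x 50 mm high with a round grey plate with a white rim on top (68 across, 9 high), loose, about 0.7 kg; origin at the centre of its underside. It carries the red switch at (-38, 12) mm. Not to be used.
- green_switch_top (a point): centre of the flat top of the green push switch's round head, on top of the outlet; moves down with the head. Flat mushroom head 30 across and 4 thick on a steel stem 18 across; its top is 17 above the unit's top when out and 9 when in. The stem needs about 2.5 N straight down over its 8 of travel and stays where it is left, nothing brings it back out; then the head alone gives up to 4 more on a cushion spring (3.6 N rising by 1.5 N per mm) and comes back when let go.
- green_switch (a joint): how far the green switch is pushed in, m: near 0 = out (off), 0.008 = fully in (on).
- yellow_switch_top (a point): centre of the flat top of the yellow push switch's round head, on top of the lamp supply; moves down with the head. Flat mushroom head 30 across and 4 thick on a steel stem 18 across; its top is 17 above the unit's top when out and 9 when in. The stem needs about 2.5 N straight down over its 8 of travel and stays where it is left, nothing brings it back out; then the head alone gives up to 4 more on a cushion spring (3.6 N rising by 1.5 N per mm) and comes back when let go.
- yellow_switch (a joint): how far the yellow switch is pushed in, m: near 0 = out (off), 0.008 = fully in (on).
- blue_switch_top (a point): centre of the flat top of the blue push switch's round head, on top of the camera box; moves down with the head. Flat mushroom head 30 across and 4 thick on a steel stem 18 across; its top is 17 above the unit's top when out and 9 when in. The stem needs about 2.5 N straight down over its 8 of travel and stays where it is left, nothing brings it back out; then the head alone gives up to 4 more on a cushion spring (3.6 N rising by 1.5 N per mm) and comes back when let go.
- blue_switch (a joint): how far the blue switch is pushed in, m: near 0 = out (off), 0.008 = fully in (on).
- red_switch_top (a point): centre of the flat top of the red push switch's round head, on top of the stirrer; moves down with the head. Flat mushroom head 30 across and 4 thick on a steel stem 18 across; its top is 17 above the unit's top when out and 9 when in. The stem needs about 2.5 N straight down over its 8 of travel and stays where it is left, nothing brings it back out; then the head alone gives up to 4 more on a cushion spring (3.6 N rising by 1.5 N per mm) and comes back when let go.
- red_switch (a joint): how far the red switch is pushed in, m: near 0 = out (off), 0.008 = fully in (on).
- amber_bottle: bystander: amber glass bottle, black cap, 56 dia x 105 mm high, loose; origin under its centre.
- beaker: bystander: open glass beaker, 64 dia x 85 mm high, loose; origin under its centre.
- violet_bottle: bystander: small violet bottle, black cap, 44 dia x 85 mm high, loose; origin under its centre.
- jar: bystander: green glass jar, white cap, 56 dia x 70 mm high, loose; origin under its centre.
- dish: bystander: pale translucent shut culture dish, 92 dia x 18 mm high, loose; origin under its centre.
- slide_box: bystander: orange slide box, 85 x 100 x 32 mm high, loose; origin under its centre.
There are look-alikes about, which are no part of the job. What is shaped like the lamp_supply but orange or turquoise is not meant.

How it is judged:
On the way, in this order (a step that is already met when the one before it is completed fails the run):
1. the green switch is pushed fully in, those after it still out (value of joint green_switch above 0.006 m and value of joint each of yellow_switch, blue_switch, red_switch below 0.002 m), for 0.1 s.
2. the yellow switch is pushed fully in, those after it still out (value of joint each of green_switch, yellow_switch above 0.006 m and value of joint each of blue_switch, red_switch below 0.002 m), for 0.1 s.
3. the blue switch is pushed fully in (value of joint each of green_switch, yellow_switch, blue_switch above 0.006 m and value of joint red_switch below 0.002 m), for 0.1 s.
At the end, for the whole second after the job is handed in: green, yellow and blue switches pushed in (over 6 of 8 mm), the red one out (under 2 mm), every unit and loose thing upright within 20 mm of its start, units at rest (all of step 3 and distance of each of outlet, lamp_supply, camera_box, stirrer, amber_bottle, beaker, violet_bottle, jar, dish, slide_box from where it was at the start of the episode below 0.02 m and angle between each of outlet, lamp_supply, camera_box, stirrer, amber_bottle, beaker, violet_bottle, jar, dish, slide_box's own z axis and vertical below 0.1 rad and linear speed of each of outlet, lamp_supply, camera_box, stirrer below 0.02 m/s); the robot touches nothing.
It fails at once if a switch goes in out of turn (yellow before green, or blue before yellow), or the red one is pushed ((value of joint yellow_switch above 0.003 m and value of joint green_switch below 0.005 m) or (value of joint blue_switch above 0.003 m and value of joint yellow_switch below 0.005 m) or value of joint red_switch above 0.003 m).
It fails at once if a unit is pressed harder than 22 N (contact force between any of the fingers, the arm and outlet above 22 N or contact force between any of the fingers, the arm and lamp_supply above 22 N or contact force between any of the fingers, the arm and camera_box above 22 N or contact force between any of the fingers, the arm and stirrer above 22 N).
It fails at once if a unit is lifted (10 mm), shifted more than 20 mm or tipped (height (world z) of any of outlet, lamp_supply, camera_box, stirrer above 0.01 m or distance of any of outlet, lamp_supply, camera_box, stirrer from where it was at the start of the episode above 0.02 m or angle between any of outlet, lamp_supply, camera_box, stirrer's own z axis and vertical above 0.2 rad).
It fails at once if a bystander is lifted (10 mm), shifted more than 20 mm or tipped (height (world z) of any of amber_bottle, beaker, violet_bottle, jar, dish, slide_box above 0.01 m or distance of any of amber_bottle, beaker, violet_bottle, jar, dish, slide_box from where it was at the start of the episode above 0.02 m or angle between any of amber_bottle, beaker, violet_bottle, jar, dish, slide_box's own z axis and vertical above 0.2 rad).
It also fails if it takes over 54 s, if anything falls off the work surface, if the arm or the gripper's body presses on something with over 40 N, if the wrist force passes 120 N, or if a joint passes its speed limit or range.

## Robot

A 7-joint arm with a two-finger parallel gripper is mounted at the origin on the work surface. World frame = base frame: x ahead of the robot, y to its left, z up, the work surface at z = 0. Lengths are in m, angles in rad, forces in N, time in s.
With the tool pointing down it reaches from about 0.425 to 0.925 m from the base axis. Payload 6.8 kg.
Tool frame: the origin (TCP) lies at the very end of the fingers, on their centre line; the grasp point (between the pads) lies arm.hold_point_z behind it (arm.hold_point_z is the distance from the TCP to the grasp point, in m); z points along the fingers, y is the direction in which the jaws open and shut (so a half turn about z gives the same grasp; the last joint's range is limited). The gripper opens to 88 mm and grips with 3 to 60 N. Pads are 20 mm wide; open, the fingers measure 115 mm over their backs; the gripper's body (75 mm by 178 mm) begins 61 mm behind the grasp point.
Start: joints at [1.227, 0.477, 0.022, 1.555, -0.011, 1.109, -0.083], TCP at [0.158, -0.656, 0.223] pointing down, gripper open.
Joint ranges: [-2.96, 2.96], [-0.34, 2.1], [-1.41, 1.46], [0.24, 2.44], [-1.37, 4.51], [0.17, 1.92], [-2.96, 2.96]. Speed limits (rad/s): [2.39, 2.39, 3.14, 3.14, 3.14, 3.14, 3.14].

## Interface

Orientations are given as a unit quaternion [w, x, y, z].
In Python, from cell import arm, grab_frame, camera_info, ticket gives the robot as it stands.
- The arm moves only by the tool jog_arm, never from a script. Its argument "motion" is a list of rows, each a list of 2 entries, a list of its own where there are three numbers: the shift along the world's x, y, z in cm, then the turn, a rotation vector about the world's x, y, z in degrees. A call has exactly 8 rows; each row is the pose to reach, as a shift and turn from the pose commanded when the call began; what a row does not reach only later rows make up. A row lasts 1/10 s, in which the tool goes at most 50 mm and 8.59 degrees, less where a joint would pass 70% of its speed; a pose out of reach is approached as far as the arm can. A call with a gripper value outside its range is refused whole. "claw" is the closure, from 0 (fully open) to 1 (shut), set as the call begins (left out, the last holds). The fingers move at their own pace and stop on an object; "grip_force" is the grip in N (left out, the last holds). Time passes only in rows, so rows that repeat a pose let the fingers close, or fill a call up. It gives the time, the measured TCP pose, the force and the opening at its end, in the units of the state.
- arm.read_state(): the state, without advancing time (a new reading comes with each control period).
- grab_frame(name): name is "scene" or "top" or "wrist"; returns the picture (400x640x3 uint8, red, green, blue); there is no depth.
- camera_info(name): a dict with "fx", "fy", "cx", "cy" (pixels), "dist" ([k1, k2, p1, p2, k3] as OpenCV has them; the pictures are not rectified), "pose" (4x4, takes a point from camera to world coordinates); the wrist camera has in their place "T_tool_cam" (4x4, takes a point from camera to tool coordinates, whose origin is the TCP and whose axes are the flange's). Camera axes: x right, y down, z forward; pixel columns grow to the right and rows downward; lengths in m; the calibration is good to about 2 mm. A picture is of the moment at which its call begins: read the wrist's pose just before it. camera_info takes no time and is no camera call.
- ticket.sign_off(): hands the job in, once; it reports no verdict.
The state is a dict: "time_s": time; "joints": joint angles; "qd": joint speeds; "joint_torque": joint torques, N m; "ee_pos": TCP position; "orientation": TCP orientation; "ft_force": force on the tool from outside, world axes, zero at the start; "ft_torque": the same for the moment, N m; "opening": opening from 0.0 (shut) to 1.0 (fully open).
Only numpy, scipy, OpenCV 4.12 (cv2) and the standard library are available. Lean on these libraries where they do the work, as an engineer would, in place of code of your own. Each camera call takes 0.05 s, during which the arm holds its last target. There are 200 camera calls.

## Working session

There is one attempt and no reset: what is moved stays moved. The work goes in short steps, Python scripts to look and compute and a tool call to move; the robot and the scene stay as the last step left them, time stands still between calls to the robot, and variables do not carry over. Pictures are saved under pics/ and viewed, on a budget of 10 in all, crops included, one or two more only if the job needs it, and the job is handed in when it is done.

Besides the shell and the picture viewer there is one more tool, called after "Emit:" in YAML: its name, and indented under it one key for each argument. jog_arm: Moves the arm, as the interface text tells. Its arguments: {"type":"object","properties":{"motion":{"type":"array"},"claw":{"type":"number"},"grip_force":{"type":"number"}},"required":["motion"]}

```bash
mkdir -p pics; ls
python3 - <<'E'
from cell import arm, grab_frame, camera_info
import cv2
for n in ("scene","top"):
    cv2.imwrite(f"pics/{n}0.png",cv2.cvtColor(grab_frame(n),cv2.COLOR_RGB2BGR)); print(n,camera_info(n))
print(camera_info("wrist"));print(arm.read_state(),arm.hold_point_z)
E
```

```text
pics
scene {'fx': 492.8623437847193, 'fy': 492.8623437847193, 'cx': 318.52208266591833, 'cy': 198.48668865949895, 'dist': array([-0.07126613,  0.        ,  0.        ,  0.        ,  0.        ]), 'pose': array([[-0.25197785,  0.64290768, -0.72330967,  1.36825062],
       [ 0.96768645,  0.16006087, -0.19484212,  0.16074149],
       [-0.00949192, -0.74903287, -0.66246484,  0.86985701],
       [ 0.        ,  0.        ,  0.        ,  1.        ]])}
top {'fx': 428.5906382411909, 'fy': 428.5906382411909, 'cx': 320.9012292357339, 'cy': 204.77996873232362, 'dist': array([0.00732622, 0.        , 0.        , 0.        , 0.        ]), 'pose': array([[-0.00164386, -0.98924092,  0.14628637,  0.39703299],
       [-0.99989172,  0.0037652 ,  0.01422557, -0.08690481],
       [-0.01462332, -0.14624714, -0.98914   ,  1.05591368],
       [ 0.        ,  0.        ,  0.        ,  1.        ]])}
{'fx': 293.50501500659647, 'fy': 293.50501500659647, 'cx': 314.6696093036238, 'cy': 205.1551057662142, 'dist': array([-0.05473692,  0.        ,  0.        ,  0.        ,  0.        ]), 'T_tool_cam': array([[ 8.354
[... 361 characters left out ...]
 1.22692048,  0.47772053,  0.02236751,  1.55627512, -0.01151634,
        1.10933642, -0.08310338]), 'qd': array([ 5.62169307e-05, -3.74055250e-03, -3.95004897e-04, -1.60393150e-03,
        5.82056079e-04, -9.31098718e-05, -6.84030171e-04]), 'joint_torque': array([ 4.23844511e-03, -5.84095001e+01,  1.54002707e+00, -2.73312056e+01,
       -5.42373152e-02,  1.32188227e-02,  5.79632888e-05]), 'ee_pos': array([ 0.15753762, -0.65582472,  0.22181008]), 'orientation': array([-7.91276031e-04,  9.93059642e-01,  1.17609094e-01, -1.50736691e-04]), 'ft_force': array([-0.53409788, -0.42792818,  0.61332982]), 'ft_torque': array([ 0.04393353, -0.05348239, -0.03639044]), 'opening': 1.0006066135522065} 0.0187
```

View pics/top0.png

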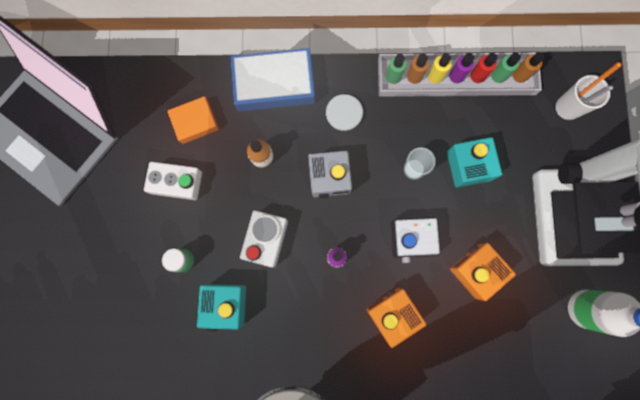

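View pics/scene0.png

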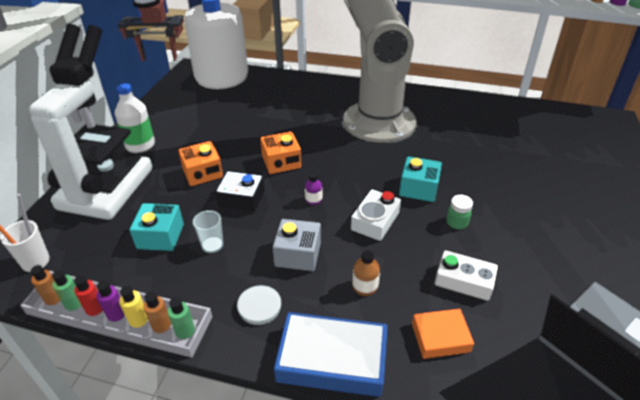

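Top view: the green switch is at (185,181) on the white outlet, with the grey supply's yellow switch at (338,172), blue at (410,240) and red at (253,253). Yellow look-alikes sit on turquoise at (480,150) and (225,310), and on orange at (482,275) and (390,321). In the scene view, green is at (451,262), grey's yellow at (290,229) and blue at (248,180). I choose grey's yellow at top (338,172).

```bash
cat > h.py <<'E'
import cv2, numpy as np
from scipy.spatial.transform import Rotation as R
from cell import arm, grab_frame, camera_info
HUE={'green':(50,85),'yellow':(22,34),'blue':(100,125),'red':None}
def blob(img,col,seed,r=14):
    """centroid of the coloured blob within r px of seed"""
    h=cv2.cvtColor(img,cv2.COLOR_RGB2HSV)
    H,S,V=[h[...,i].astype(int) for i in range(3)]
    m=((H<8)|(H>172)) if col=='red' else (H>=HUE[col][0])&(H<=HUE[col][1])
    m=(m&(S>130)&(V>60)).astype(np.uint8)
    n,l,st,c=cv2.connectedComponentsWithStats(m)
    k=[i for i in range(1,n) if np.hypot(*(c[i]-seed))<r and st[i,4]>15]
    k=max(k,key=lambda i:st[i,4]); return c[k],st[k]
def ray(ci,uv,pose):
    K=np.array([[ci['fx'],0,ci['cx']],[0,ci['fy'],ci['cy']],[0,0,1]])
    x,y=cv2.undistortPoints(np.array([[uv]],float),K,ci['dist'])[0,0]
    d=pose[:3,:3]@[x,y,1]; return pose[:3,3],d/np.linalg.norm(d)
def plane(o,d,z): return o+d*(z-o[2])/d[2]
def meet(rays):
    A=sum(np.eye(3)-np.outer(d,d) for o,d in rays); b=sum((np.eye(3)-np.outer(d,d))@o for o,d in rays)
    p=np.linalg.solve(A,b); return p,[np.linalg.norm(np.cross(p-o,d))*1e3 for o,d in rays]
def wristpose(s):
    w,x,y,z=s['orientation']; T=np.eye(4); T[:3,:3]=R.from_quat([x,y,z,w]).as_matrix(); T[:3,3]=s['ee_pos']
    return T@camera_info('wrist')['T_tool_cam']
E
python3 - <<'E'
from h import *
im={n:cv2.cvtColor(cv2.imread(f"pics/{n}0.png"),cv2.COLOR_BGR2RGB) for n in("scene","top")}
S={'green':((451,262),(185,181),.062),'yellow':((290,229),(338,172),.087),'blue':((248,180),(410,240),.073),'red':((388,197),(253,253),.067)}
for c,(a,b,z) in S.items():
    rs=[]
    for n,s in(("scene",a),("top",b)):
        uv,st=blob(im[n],c,s); ci=camera_info(n); rs.append(ray(ci,uv,ci['pose'])); print(c,n,uv.round(1),st, plane(*rs[-1],z).round(4))
    print('  ',[np.round(v,4) for v in meet(rs)])
ci=camera_info('top')
for nm,uv,z in(('amber',(259,148),.1),('violet',(337,255),.085),('jar',(175,259),.07),('beaker',(421,158),.085)): print(nm,plane(*ray(ci,uv,ci['pose']),z).round(3))
E
```

```text
green scene [450.8 260.1] [445 256  12   9  85] [0.6122 0.253  0.062 ]
green top [183.8 180.2] [180 176  10  10  56] [0.6043 0.2527 0.062 ]
   [array([0.6058, 0.2544, 0.0554]), array([0.5954, 0.5954])]
yellow scene [288.9 230. ] [283 228  13   5  35] [ 0.6325 -0.1071  0.087 ]
yellow top [337.5 171.3] [331 165  14  13 145] [ 0.6184 -0.1116  0.087 ]
   [array([ 0.6211, -0.1116,  0.0748]), array([0.3065, 0.3065])]
blue scene [247.3 178. ] [243 173  10  10  67] [ 0.4656 -0.2715  0.073 ]
blue top [409.2 240.3] [403 234  13  13 131] [ 0.4597 -0.2741  0.073 ]
   [array([ 0.4599, -0.2747,  0.0679]), array([0.4403, 0.4403])]
red scene [387.7 194.8] [382 190  13  10 100] [0.4369 0.0876 0.067 ]
red top [252.7 252.2] [247 246  13  13 129] [0.4336 0.0844 0.067 ]
   [array([0.4335, 0.0862, 0.0636]), array([1.1882, 1.1882])]
amber [0.671 0.069 0.1  ]
violet [ 0.426 -0.109  0.085]
jar [0.418 0.262 0.07 ]
beaker [ 0.649 -0.305  0.085]
```

Emit:
jog_arm:
  motion:
    - [[3, 4, 1], [0, 0, 0]]
    - [[6, 8, 2], [0, 0, 0]]
    - [[9, 12, 3], [0, 0, 0]]
    - [[12, 16, 3], [0, 0, 0]]
    - [[15, 20, 3], [0, 0, 0]]
    - [[18, 24, 3], [0, 0, 0]]
    - [[21, 28, 3], [0, 0, 0]]
    - [[24, 32, 3], [0, 0, 0]]
  claw: 1
  grip_force: 10

```text
time_s: 0.9
ee_pos: [0.3966, -0.3368, 0.2526]
orientation: [0.0, 0.993, 0.118, -0.0]
ft_force: [0.9, -0.6, 0.4]
opening: 0.31
```

Emit:
jog_arm:
  motion:
    - [[1.3, 4, 0], [0, 0, 0]]
    - [[2.6, 8, 0], [0, 0, 0]]
    - [[3.9, 12, 0], [0, 0, 0]]
    - [[5.2, 16, 0], [0, 0, 0]]
    - [[6.5, 20, 0], [0, 0, 0]]
    - [[7.8, 24, 0], [0, 0, 0]]
    - [[9.1, 28, 0], [0, 0, 0]]
    - [[10.4, 32, 0], [0, 0, 0]]

```text
time_s: 1.7
ee_pos: [0.4999, -0.0171, 0.2525]
orientation: [0.0, 0.993, 0.117, -0.0]
ft_force: [0.3, -0.4, 0.3]
opening: 0.006
```

Emit:
jog_arm:
  motion:
    - [[1.3, 4, 0], [0, 0, 0]]
    - [[2.6, 8, 0], [0, 0, 0]]
    - [[3.9, 12, -2], [0, 0, 0]]
    - [[5.2, 16, -4], [0, 0, 0]]
    - [[6.5, 20, -6], [0, 0, 0]]
    - [[7.8, 24, -8], [0, 0, 0]]
    - [[10.4, 27, -9], [0, 0, 0]]
    - [[10.4, 27, -9], [0, 0, 0]]

```text
time_s: 2.5
ee_pos: [0.6037, 0.2562, 0.1599]
orientation: [-0.001, 0.993, 0.12, -0.001]
ft_force: [-0.3, -1.2, 0.0]
opening: 0.005
```

```bash
cat > look.py <<'E'
import sys; from h import *
def look(col,name,zt):
    s=arm.read_state(); P=wristpose(s); im=grab_frame('wrist'); cv2.imwrite(f'pics/{name}.png',cv2.cvtColor(im,cv2.COLOR_RGB2BGR))
    uv,st=blob(im,col,(320,200),120); r=ray(camera_info('wrist'),uv,P)
    print(uv.round(1),st,'wrist plane',plane(*r,zt).round(4),'tcp',s['ee_pos'].round(4),'open',round(s['opening'],3),'F',s['ft_force'].round(2)); return r
if __name__=='__main__':look(sys.argv[1],sys.argv[2],float(sys.argv[3]))
E
python3 look.py green w1 0.062
```

```text
[317.3 203.7] [301 189  33  30 771] wrist plane [0.6064 0.2541 0.062 ] tcp [0.6037 0.2562 0.1599] open 0.005 F [-0.28 -1.15  0.03]
```

View pics/w1.png

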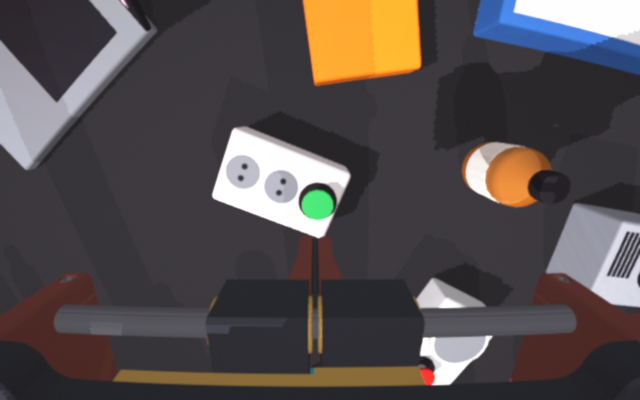

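The wrist view shows the green switch at (317,204) on the white outlet, with the closed fingers just below. Its position agrees with the two-view estimate. I'll go lower and use the second wrist place to check the height.

Emit:
jog_arm:
  motion:
    - [[0.1, -0.1, -1], [0, 0, 0]]
    - [[0.2, -0.2, -2], [0, 0, 0]]
    - [[0.2, -0.2, -3], [0, 0, 0]]
    - [[0.2, -0.2, -4], [0, 0, 0]]
    - [[0.2, -0.2, -5], [0, 0, 0]]
    - [[0.2, -0.2, -5.5], [0, 0, 0]]
    - [[0.2, -0.2, -5.5], [0, 0, 0]]
    - [[0.2, -0.2, -5.5], [0, 0, 0]]

```text
time_s: 3.35
ee_pos: [0.6061, 0.2495, 0.1078]
orientation: [-0.0, 0.993, 0.118, 0.0]
ft_force: [0.6, 0.0, 0.1]
opening: 0.002
```

Run:
```python
from look import *
r=look('green','w2',.062)
# first place: from recorded state
s={'ee_pos':np.array([.6037,.2562,.1599]),'orientation':[-.001,.993,.12,-.001]}
im=cv2.cvtColor(cv2.imread('pics/w1.png'),cv2.COLOR_BGR2RGB)
r1=ray(camera_info('wrist'),blob(im,'green',(317,204))[0],wristpose(s))
c=camera_info('scene');t=camera_info('top')
print(meet([r,r1]), meet([r,r1,ray(c,(450.8,260.1),c['pose']),ray(t,(183.8,180.2),t['pose'])]))
```

```text
[308.4 223.1] [ 289  207   40   34 1017] wrist plane [0.6077 0.2543 0.062 ] tcp [0.6061 0.2495 0.1078] open 0.002 F [0.64 0.02 0.14]
(array([0.60256616, 0.2532147 , 0.04810227]), [np.float64(0.158787559495181), np.float64(0.15878755949529322)]) (array([0.60539252, 0.25402466, 0.0557143 ]), [np.float64(0.17020877401612142), np.float64(0.7418203194285636), np.float64(0.8003805215577552), np.float64(0.8861165517172437)])
```

Emit:
jog_arm:
  motion:
    - [[0, 0.2, -0.5], [0, 0, 0]]
    - [[0.1, 0.4, -1], [0, 0, 0]]
    - [[0.1, 0.4, -1.5], [0, 0, 0]]
    - [[0.1, 0.4, -2], [0, 0, 0]]
    - [[0.1, 0.4, -2.5], [0, 0, 0]]
    - [[0.1, 0.4, -3], [0, 0, 0]]
    - [[0.1, 0.4, -3.5], [0, 0, 0]]
    - [[0.1, 0.4, -3.8], [0, 0, 0]]

```text
time_s: 4.2
ee_pos: [0.6068, 0.2531, 0.069]
orientation: [0.0, 0.993, 0.118, -0.0]
ft_force: [0.1, -0.2, -0.0]
opening: 0.004
```

```bash
python3 look.py green w3 0.062
```

```text
[308.2 239.6] [289 227  47  33 504] wrist plane [0.6118 0.2579 0.062 ] tcp [0.6068 0.2531 0.069 ] open 0.004 F [ 0.07 -0.23 -0.04]
```

View pics/w3.png

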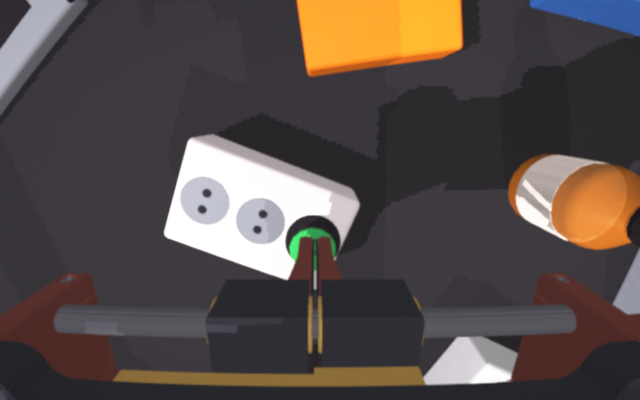

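The fingertip at about (318,240) is over the green head, centred near (313,243). Next I press slowly and watch the force.

Emit:
jog_arm:
  motion:
    - [[0, 0.1, -0.2], [0, 0, 0]]
    - [[0, 0.1, -0.4], [0, 0, 0]]
    - [[0, 0.1, -0.6], [0, 0, 0]]
    - [[0, 0.1, -0.7], [0, 0, 0]]
    - [[0, 0.1, -0.8], [0, 0, 0]]
    - [[0, 0.1, -0.9], [0, 0, 0]]
    - [[0, 0.1, -1.0], [0, 0, 0]]
    - [[0, 0.1, -1.0], [0, 0, 0]]

```text
time_s: 5.05
ee_pos: [0.607, 0.2544, 0.0597]
orientation: [-0.0, 0.993, 0.118, 0.0]
ft_force: [-0.1, -0.3, 0.7]
opening: 0.004
```

Emit:
jog_arm:
  motion:
    - [[0, 0, -0.1], [0, 0, 0]]
    - [[0, 0, -0.2], [0, 0, 0]]
    - [[0, 0, -0.3], [0, 0, 0]]
    - [[0, 0, -0.3], [0, 0, 0]]
    - [[0, 0, -0.4], [0, 0, 0]]
    - [[0, 0, -0.4], [0, 0, 0]]
    - [[0, 0, -0.4], [0, 0, 0]]
    - [[0, 0, -0.4], [0, 0, 0]]

```text
time_s: 5.85
ee_pos: [0.6069, 0.2543, 0.0555]
orientation: [-0.0, 0.993, 0.118, -0.0]
ft_force: [-0.4, 0.1, 0.4]
opening: 0.008
```

Emit:
jog_arm:
  motion:
    - [[0, 0, -0.1], [0, 0, 0]]
    - [[0, 0, -0.1], [0, 0, 0]]
    - [[0, 0, -0.2], [0, 0, 0]]
    - [[0, 0, -0.2], [0, 0, 0]]
    - [[0, 0, -0.3], [0, 0, 0]]
    - [[0, 0, -0.3], [0, 0, 0]]
    - [[0, 0, -0.3], [0, 0, 0]]
    - [[0, 0, -0.3], [0, 0, 0]]

```text
time_s: 6.65
ee_pos: [0.6071, 0.2543, 0.053]
orientation: [0.0, 0.993, 0.118, 0.0]
ft_force: [-1.2, 0.2, 6.1]
opening: 0.007
```

```bash
python3 look.py green w4 0.054; python3 -c "
import cv2;i=cv2.imread('pics/w4.png')[180:290,240:400];cv2.imwrite('pics/w4c.png',cv2.resize(i,None,fx=4,fy=4))"
```

```text
[293.7 251.7] [290 239   9  26 148] wrist plane [0.6058 0.2664 0.054 ] tcp [0.6071 0.2543 0.053 ] open 0.007 F [-1.18  0.19  6.11]
```

View pics/w4c.png

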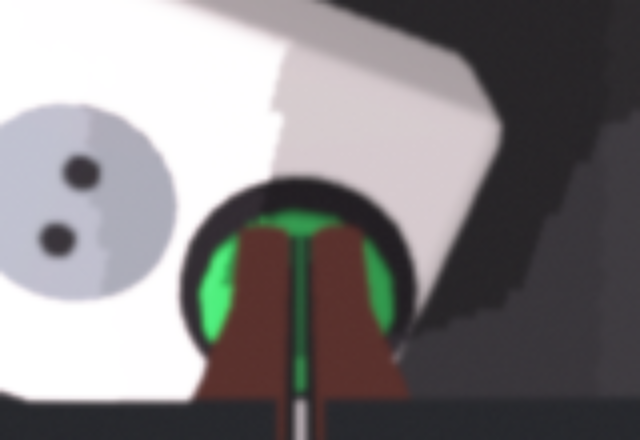

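The crop shows the fingertip centred on the green head. The held force is 6.1 N at z=0.053, above the 3.6 N cushion threshold and matching the expected 0.054 in-height, so the switch is fully in. I'll lift and go to yellow.

Emit:
jog_arm:
  motion:
    - [[0, 0, 0.5], [0, 0, 0]]
    - [[0, 0, 1.5], [0, 0, 0]]
    - [[0, 0, 3.5], [0, 0, 0]]
    - [[0, 0, 6], [0, 0, 0]]
    - [[0, 0, 9], [0, 0, 0]]
    - [[0, 0, 11], [0, 0, 0]]
    - [[0, -2, 13], [0, 0, 0]]
    - [[0, -2, 13], [0, 0, 0]]

```text
time_s: 7.5
ee_pos: [0.6091, 0.2324, 0.186]
orientation: [0.0, 0.993, 0.116, 0.003]
ft_force: [0.9, -0.3, 0.1]
opening: 0.008
```

```bash
python3 look.py green w5 0.054
```

```text
[293.2 196.1] [279 182  30  29 670] wrist plane [0.6053 0.2537 0.054 ] tcp [0.6091 0.2324 0.186 ] open 0.008 F [ 0.88 -0.31  0.08]
```

Emit:
jog_arm:
  motion:
    - [[0.2, -4, 0], [0, 0, 0]]
    - [[0.4, -8, 0], [0, 0, 0]]
    - [[0.6, -12, 0], [0, 0, 0]]
    - [[0.8, -16, 0], [0, 0, 0]]
    - [[1, -20, 0], [0, 0, 0]]
    - [[1.2, -24, 0], [0, 0, 0]]
    - [[1.4, -28, 0], [0, 0, 0]]
    - [[1.4, -32, 0], [0, 0, 0]]

```text
time_s: 8.35
ee_pos: [0.6205, -0.0863, 0.1814]
orientation: [-0.0, 0.993, 0.118, -0.001]
ft_force: [-0.6, 0.1, 0.5]
opening: 0.005
```

Emit:
jog_arm:
  motion:
    - [[0, -2.5, 0], [0, 0, 0]]
    - [[0, -2.5, 0], [0, 0, 0]]
    - [[0, -2.5, 0], [0, 0, 0]]
    - [[0, -2.5, 0], [0, 0, 0]]
    - [[0, -2.5, 0], [0, 0, 0]]
    - [[0, -2.5, 0], [0, 0, 0]]
    - [[0, -2.5, 0], [0, 0, 0]]
    - [[0, -2.5, 0], [0, 0, 0]]

```text
time_s: 9.15
ee_pos: [0.621, -0.1103, 0.1827]
orientation: [0.0, 0.993, 0.118, 0.0]
ft_force: [-0.8, -0.1, 0.2]
opening: 0.006
```

```bash
python3 look.py yellow w6 0.087
```

```text
[314.6 208. ] [298 193  34  31 827] wrist plane [ 0.6201 -0.111   0.087 ] tcp [ 0.621  -0.1103  0.1827] open 0.006 F [-0.82 -0.11  0.24]
```

View pics/w6.png

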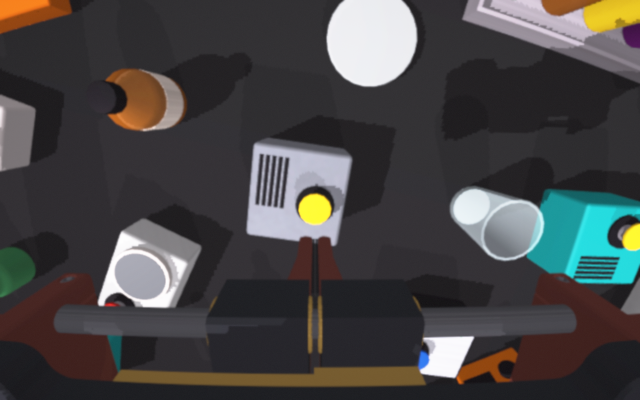

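The wrist view shows yellow at (315,208) on the grey supply with its vents; the turquoise look-alike is at (600,235). Yellow's position agrees with the two-view fix, so I descend.

Emit:
jog_arm:
  motion:
    - [[0, -0.1, -2], [0, 0, 0]]
    - [[0, -0.1, -4], [0, 0, 0]]
    - [[0, -0.1, -6], [0, 0, 0]]
    - [[0, -0.1, -7.5], [0, 0, 0]]
    - [[0, -0.1, -8.3], [0, 0, 0]]
    - [[0, -0.1, -8.8], [0, 0, 0]]
    - [[0, -0.1, -8.8], [0, 0, 0]]
    - [[0, -0.1, -8.8], [0, 0, 0]]

```text
time_s: 10.0
ee_pos: [0.6215, -0.1116, 0.0954]
orientation: [0.0, 0.993, 0.118, 0.001]
ft_force: [0.8, 0.3, -0.1]
opening: 0.007
```

```bash
python3 look.py yellow w7 0.087;  python3 -c "
import cv2;i=cv2.imread('pics/w7.png')[160:300,220:420];cv2.imwrite('pics/w7c.png',cv2.resize(i,None,fx=3,fy=3))"
```

```text
[306.2 242.7] [289 228  41  43 567] wrist plane [ 0.6236 -0.1062  0.087 ] tcp [ 0.6215 -0.1116  0.0954] open 0.007 F [ 0.78  0.3  -0.08]
```

View pics/w7c.png

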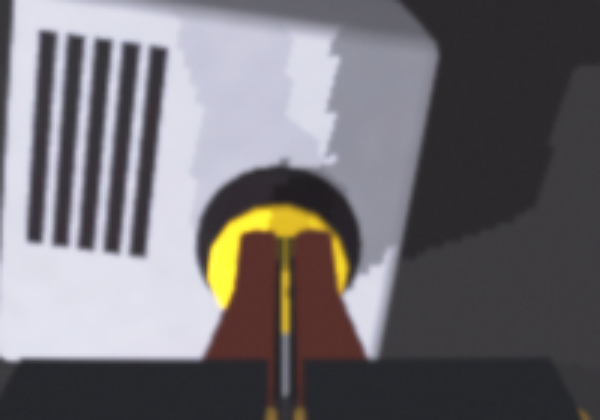

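The tip is over the yellow head and close to centred, so I press.

Emit:
jog_arm:
  motion:
    - [[-0.1, 0, -0.3], [0, 0, 0]]
    - [[-0.1, 0, -0.6], [0, 0, 0]]
    - [[-0.1, 0, -0.8], [0, 0, 0]]
    - [[-0.1, 0, -0.9], [0, 0, 0]]
    - [[-0.1, 0, -1.0], [0, 0, 0]]
    - [[-0.1, 0, -1.1], [0, 0, 0]]
    - [[-0.1, 0, -1.2], [0, 0, 0]]
    - [[-0.1, 0, -1.3], [0, 0, 0]]

```text
time_s: 10.85
ee_pos: [0.6199, -0.1117, 0.0816]
orientation: [0.0, 0.993, 0.118, -0.0]
ft_force: [-0.5, 0.1, 2.7]
opening: 0.003
```

Emit:
jog_arm:
  motion:
    - [[0, 0, -0.1], [0, 0, 0]]
    - [[0, 0, -0.2], [0, 0, 0]]
    - [[0, 0, -0.2], [0, 0, 0]]
    - [[0, 0, -0.3], [0, 0, 0]]
    - [[0, 0, -0.3], [0, 0, 0]]
    - [[0, 0, -0.4], [0, 0, 0]]
    - [[0, 0, -0.4], [0, 0, 0]]
    - [[0, 0, -0.4], [0, 0, 0]]

```text
time_s: 11.65
ee_pos: [0.62, -0.1117, 0.0779]
orientation: [0.0, 0.993, 0.118, 0.0]
ft_force: [-2.2, -0.9, 5.4]
opening: 0.005
```

A force of 5.4 N at 0.078 matches the expected in-height of 0.079, so yellow is fully in. I lift and go to blue.

Emit:
jog_arm:
  motion:
    - [[0, 0, 0.5], [0, 0, 0]]
    - [[0, 0, 1.5], [0, 0, 0]]
    - [[0, 0, 3.5], [0, 0, 0]]
    - [[0, 0, 6], [0, 0, 0]]
    - [[0, 0, 9], [0, 0, 0]]
    - [[-2, -2, 10], [0, 0, 0]]
    - [[-5, -5, 10], [0, 0, 0]]
    - [[-7, -7, 10], [0, 0, 0]]

```text
time_s: 12.45
ee_pos: [0.5486, -0.1835, 0.1786]
orientation: [0.001, 0.993, 0.117, 0.0]
ft_force: [-0.9, -0.7, 0.0]
opening: 0.008
```

Emit:
jog_arm:
  motion:
    - [[-2, -2, 0], [0, 0, 0]]
    - [[-5, -5, 0], [0, 0, 0]]
    - [[-7, -7, 0], [0, 0, 0]]
    - [[-9, -9.3, 0], [0, 0, 0]]
    - [[-9, -9.3, 0], [0, 0, 0]]
    - [[-9, -9.3, 0], [0, 0, 0]]
    - [[-9, -9.3, 0], [0, 0, 0]]
    - [[-9, -9.3, 0], [0, 0, 0]]

```text
time_s: 13.25
ee_pos: [0.461, -0.2734, 0.1778]
orientation: [-0.0, 0.993, 0.119, 0.0]
ft_force: [1.0, 0.0, -0.4]
opening: 0.008
```

```bash
python3 look.py blue w8 0.073
```

```text
[315.4 204.7] [300 190  32  30 759] wrist plane [ 0.4608 -0.2747  0.073 ] tcp [ 0.461  -0.2734  0.1778] open 0.008 F [ 1.03  0.01 -0.37]
```

View pics/w8.png

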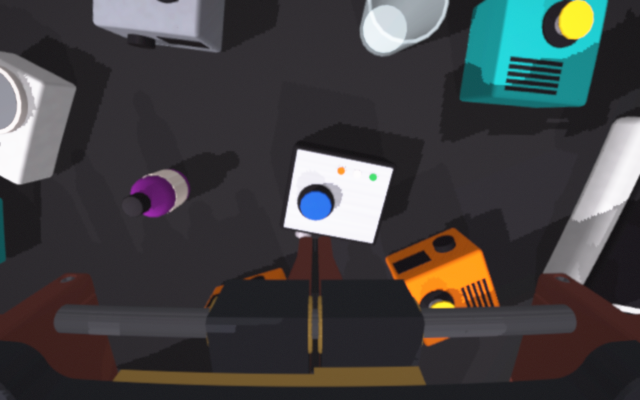

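The wrist view shows blue at (315,205) on the silver-topped camera box. It agrees with the two-view fix, so I descend.

Emit:
jog_arm:
  motion:
    - [[0, -0.1, -2], [0, 0, 0]]
    - [[0, -0.1, -4], [0, 0, 0]]
    - [[0, -0.1, -6], [0, 0, 0]]
    - [[0, -0.1, -8], [0, 0, 0]]
    - [[0, -0.1, -9], [0, 0, 0]]
    - [[0, -0.1, -9.6], [0, 0, 0]]
    - [[0, -0.1, -9.6], [0, 0, 0]]
    - [[0, -0.1, -9.6], [0, 0, 0]]

```text
time_s: 14.1
ee_pos: [0.4606, -0.2757, 0.0823]
orientation: [0.0, 0.993, 0.118, 0.0]
ft_force: [-0.3, 0.4, 1.4]
opening: 0.01
```

```bash
python3 look.py blue w9 0.073;  python3 -c "
import cv2;i=cv2.imread('pics/w9.png')[160:300,220:420];cv2.imwrite('pics/w9c.png',cv2.resize(i,None,fx=3,fy=3))"
```

```text
[309.9 239.4] [289 225  48  42 701] wrist plane [ 0.465  -0.2721  0.073 ] tcp [ 0.4606 -0.2757  0.0823] open 0.01 F [-0.35  0.44  1.39]
```

View pics/w9c.png

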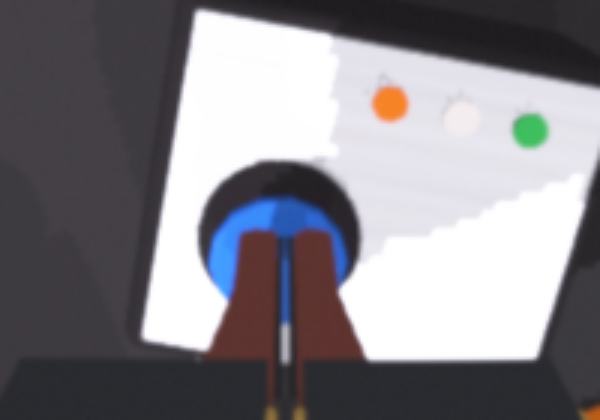

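The tip is centred on the blue head, so I press to about 0.064.

Emit:
jog_arm:
  motion:
    - [[0, 0.1, -0.3], [0, 0, 0]]
    - [[0, 0.1, -0.6], [0, 0, 0]]
    - [[0, 0.1, -0.8], [0, 0, 0]]
    - [[0, 0.1, -0.9], [0, 0, 0]]
    - [[0, 0.1, -1.0], [0, 0, 0]]
    - [[0, 0.1, -1.1], [0, 0, 0]]
    - [[0, 0.1, -1.2], [0, 0, 0]]
    - [[0, 0.1, -1.3], [0, 0, 0]]

```text
time_s: 14.95
ee_pos: [0.4599, -0.2746, 0.0686]
orientation: [-0.0, 0.993, 0.118, -0.0]
ft_force: [-1.3, 0.1, 1.6]
opening: 0.008
```

Emit:
jog_arm:
  motion:
    - [[0, 0, -0.1], [0, 0, 0]]
    - [[0, 0, -0.2], [0, 0, 0]]
    - [[0, 0, -0.3], [0, 0, 0]]
    - [[0, 0, -0.4], [0, 0, 0]]
    - [[0, 0, -0.4], [0, 0, 0]]
    - [[0, 0, -0.5], [0, 0, 0]]
    - [[0, 0, -0.5], [0, 0, 0]]
    - [[0, 0, -0.5], [0, 0, 0]]

```text
time_s: 15.75
ee_pos: [0.4599, -0.2746, 0.0638]
orientation: [0.0, 0.993, 0.118, -0.0]
ft_force: [-1.6, 1.1, 6.0]
opening: 0.003
```

Blue reads 6.0 N at 0.064, so it is fully in. I lift, back away and check all the switches.

Emit:
jog_arm:
  motion:
    - [[0, 0, 0.5], [0, 0, 0]]
    - [[0, 0, 1.5], [0, 0, 0]]
    - [[0, 0, 3.5], [0, 0, 0]]
    - [[0, 0, 6], [0, 0, 0]]
    - [[0, 0, 10], [0, 0, 0]]
    - [[0, 0, 14], [0, 0, 0]]
    - [[-2, -3, 17], [0, 0, 0]]
    - [[-5, -7, 18], [0, 0, 0]]

```text
time_s: 16.55
ee_pos: [0.4139, -0.3435, 0.2482]
orientation: [0.002, 0.993, 0.121, 0.003]
ft_force: [0.8, -0.3, -0.7]
opening: 0.008
```

Emit:
jog_arm:
  motion:
    - [[-3, -4, 0], [0, 0, 0]]
    - [[-6, -8, 0], [0, 0, 0]]
    - [[-9, -12, 0], [0, 0, 0]]
    - [[-12, -16, 0], [0, 0, 0]]
    - [[-15, -20, 0], [0, 0, 0]]
    - [[-18, -24, 0], [0, 0, 0]]
    - [[-21, -28, 0], [0, 0, 0]]
    - [[-21, -28, 0], [0, 0, 0]]

```text
time_s: 17.35
ee_pos: [0.1927, -0.6292, 0.2435]
orientation: [0.001, 0.994, 0.112, -0.002]
ft_force: [0.5, 0.1, 0.4]
opening: 0.004
```

Run:
```python
from h import *
im={}
for n in("scene","top"):
    im[n]=grab_frame(n); cv2.imwrite(f"pics/{n}1.png",cv2.cvtColor(im[n],cv2.COLOR_RGB2BGR))
S={'green':((451,262),(185,181)),'yellow':((290,229),(338,172)),'blue':((248,180),(410,240)),'red':((388,197),(253,253))}
for c,(a,b) in S.items():
    rs=[]
    for n,s in(("scene",a),("top",b)):
        uv,st=blob(im[n],c,s); o=blob(cv2.cvtColor(cv2.imread(f"pics/{n}0.png"),cv2.COLOR_BGR2RGB),c,s)[0]
        ci=camera_info(n); rs.append(ray(ci,uv,ci['pose'])); print(c,n,'shift px',(uv-o).round(1))
    print('  ',[np.round(v,4) for v in meet(rs)])
s=arm.read_state();print(s['ft_force'].round(2),s['time_s'])
a,b=[cv2.imread(f'pics/{n}1.png') for n in('scene','top')]
cv2.imwrite('pics/end.png',cv2.resize(np.vstack([b[40:350,120:540],a[110:370,130:550]]),None,fx=1.05,fy=1.05))
```

```text
green scene shift px [-0.8  2.4]
green top shift px [0.4 0.2]
   [array([0.6068, 0.2546, 0.0489]), array([1.4142, 1.4142])]
yellow scene shift px [0.4 2.1]
yellow top shift px [0.  0.5]
   [array([ 0.6212, -0.1113,  0.0681]), array([0.7672, 0.7672])]
blue scene shift px [0.1 3.1]
blue top shift px [-0.2  0.1]
   [array([ 0.4601, -0.2758,  0.0575]), array([0.7789, 0.7789])]
red scene shift px [ 0.1 -0. ]
red top shift px [ 0. -0.]
   [array([0.4335, 0.0862, 0.0637]), array([1.263, 1.263])]
[1.2  1.72 0.84] 17.45
```

View pics/end.png

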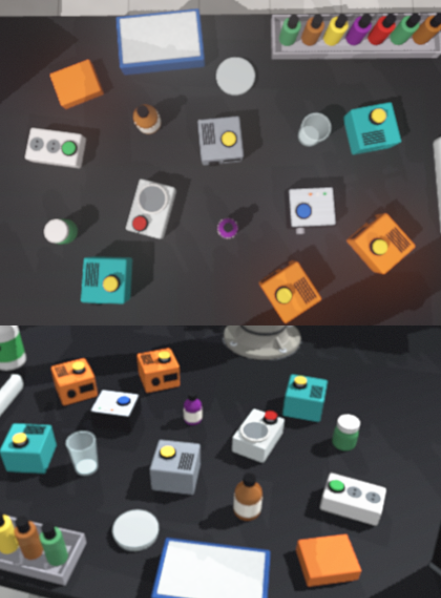

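The final view shows everything upright and in place. The three heads have dropped 2–3 px in the scene view, and red is unchanged.

```bash
python3 -c "
from cell import ticket; print(ticket.sign_off())"
```

```text
the job is handed in; nothing more can be done
None
```

I pressed green, yellow and blue in that order with the closed fingertips, left red alone, and handed the job in at 17.5 s of the 54 s allowed. The sign-off gives no verdict.

| Switch | Force held at the bottom | Fingertip height | Expected height when in | Drop measured from two views |
|---|---|---|---|---|
| Green | 6.1 N | 0.053 m | 0.054 m | 6.5 mm |
| Yellow | 5.4 N | 0.078 m | 0.079 m | 6.7 mm |
| Blue | 6.0 N | 0.064 m | 0.065 m | 10.4 mm |
| Red (not pressed) | – | – | – | 0.1 mm |

- **Pressing:** every held force was above the 3.6 N where the cushion starts to give, so each stem was at its stop. The highest reading taken was 6.1 N, well under the 22 N limit.
- **Final check:** the top view shows the switches on the units moved 0.5 px or less. Everything looks upright and in its place, and the arm is clear of the bench items.

**Disagreements:**
- Absolute heights from the cameras came out 3–12 mm low before pressing, because the colour masks take in the sides of the heads. I relied on force and fingertip height instead.
- The drops in the table scatter by about 2 mm around the 8 mm of travel.
- Green showed almost no force partway down, although about 2.5 N was expected. Its final held force and height were still right.

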